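# Reset the bench interlock and clip the lockout clips on the rail

### The job

Lock out the bench: while the lockout rail is still empty, take the stylus and with its tip press the recessed red reset button on the interlock box fully down for half a second, then stand the stylus back in its stand, fully home. After that push the hook of every red lockout clip on the bench onto a post of its own on the rail until its gate snaps shut behind the post, and leave each clip lying flat on the rail's base plate. Leave the mug, the multimeter and the micrometer stage where they are.

Things in the scene. Friction and masses are not known exactly. Their poses are not given: they have to be found in the camera images.
- post1 (a point): Axis of post 1 of the rail, 18 mm over the bench. The rail is fixed: a black steel plate on the bench, 170 (x) x 360 (y) x 10 mm thick, with two closed steel hoops whose vertical legs are the four posts, 80 mm apart in a row along its y axis, post 1 at the +y end. The plate reaches 30 mm to +x and 140 mm to -x of the row.
- post2 (a point): Axis of post 2 of the rail, 18 mm over the bench. Upright round bar of 10 mm, straight from the plate's top (10 mm over the bench) to 62 mm; hoops are 75 mm high. Posts 1-2 form one hoop, 3-4 the other. Axes are the rail's: x away from the robot, square to the row; z up.
- post3 (a point): Axis of post 3 of the rail, 18 mm over the bench. Upright round bar of 10 mm, straight from the plate's top (10 mm over the bench) to 62 mm; hoops are 75 mm high. Posts 1-2 form one hoop, 3-4 the other. Axes are the rail's: x away from the robot, square to the row; z up.
- post4 (a point): Axis of post 4 of the rail, 18 mm over the bench. Upright round bar of 10 mm, straight from the plate's top (10 mm over the bench) to 62 mm; hoops are 75 mm high. Posts 1-2 form one hoop, 3-4 the other. Axes are the rail's: x away from the robot, square to the row; z up.
- button_top (a point): Centre of the top face of the red reset button, 15 mm in diameter, sunk in a round well 19 mm wide (yellow marks round it) in the middle of the top of the fixed aluminium interlock box, 110 x 90 x 60 mm high. At rest the button's top lies 10 mm below the box's top (50 mm over the bench).
- button (a joint): Travel of the reset button in m: 0 at rest, 0.006 fully pressed (straight down); sprung, about 1.5 N to start and 5 N fully down; it springs back.
- stand_mouth (a point): Centre of the mouth of the hole (16 mm wide, 55 mm deep) in the top of the fixed grey stylus stand, a block 70 x 70 x 60 mm high; the point is 60 mm over the bench.
- stylus_grip (a point): The stylus, about 60 g, standing upright in the stand: round orange handle 18 mm in diameter and 74 mm long on top of a black collar (28 mm wide, 6 mm high) that rests on the stand's top, with a steel shaft 8 mm in diameter and 45 mm long under the collar. The point is the middle of the handle, 45 mm above the collar's underside, 35 mm below the handle's top; z runs up the handle.
- stylus_tip (a point): Flat end of the stylus shaft, 90 mm below the handle's middle (45 mm below the collar's underside).
- clip1_grip (a point): Lockout clip 1 (may be absent), flat on the bench, about 175 g, 154 mm long, 48 mm wide: a red grip block 70 (x) x 26 (y) x 22 mm high with a white label, and before it (+x) a hook of 12 mm steel bar. Point: centre of the block, 11 mm above the underside; z up. Jaw tips lie 119 mm before it, the throat's bottom 56 mm before it.
- clip1_throat (a point): Middle of the throat of clip 1's hook, 82.5 mm before the block's centre along the clip's x, 6 mm above the underside; same axes. The throat is 24 mm wide between the jaws, open to +x but for the gate. With the gate shut, a post's axis can lie up to 21 mm to -x or +x of this point.
- gate1 (a joint): Angle in rad of clip 1's brass gate, hinged at the tip of the +y jaw, closing the mouth 30 mm to +x of the throat point: 0 shut, up to 1.45 swung inwards. It opens inwards only, under 2 to 5 N of push, and springs shut when the post has gone right to the throat's bottom (post axis 12 to 21 mm to -x of the throat point).
- clip2_grip (a point): Lockout clip 2 (may be absent), flat on the bench, about 175 g, 154 mm long, 48 mm wide: a red grip block 70 (x) x 26 (y) x 22 mm high with a white label, and before it (+x) a hook of 12 mm steel bar. Point: centre of the block, 11 mm above the underside; z up. Jaw tips lie 119 mm before it, the throat's bottom 56 mm before it.
- clip2_throat (a point): Middle of the throat of clip 2's hook, 82.5 mm before the block's centre along the clip's x, 6 mm above the underside; same axes. The throat is 24 mm wide between the jaws, open to +x but for the gate. With the gate shut, a post's axis can lie up to 21 mm to -x or +x of this point.
- gate2 (a joint): Angle in rad of clip 2's brass gate, hinged at the tip of the +y jaw, closing the mouth 30 mm to +x of the throat point: 0 shut, up to 1.45 swung inwards. It opens inwards only, under 2 to 5 N of push, and springs shut when the post has gone right to the throat's bottom (post axis 12 to 21 mm to -x of the throat point).
- clip3_grip (a point): Lockout clip 3 (may be absent), flat on the bench, about 175 g, 154 mm long, 48 mm wide: a red grip block 70 (x) x 26 (y) x 22 mm high with a white label, and before it (+x) a hook of 12 mm steel bar. Point: centre of the block, 11 mm above the underside; z up. Jaw tips lie 119 mm before it, the throat's bottom 56 mm before it.
- clip3_throat (a point): Middle of the throat of clip 3's hook, 82.5 mm before the block's centre along the clip's x, 6 mm above the underside; same axes. The throat is 24 mm wide between the jaws, open to +x but for the gate. With the gate shut, a post's axis can lie up to 21 mm to -x or +x of this point.
- gate3 (a joint): Angle in rad of clip 3's brass gate, hinged at the tip of the +y jaw, closing the mouth 30 mm to +x of the throat point: 0 shut, up to 1.45 swung inwards. It opens inwards only, under 2 to 5 N of push, and springs shut when the post has gone right to the throat's bottom (post axis 12 to 21 mm to -x of the throat point).
- clip4_grip (a point): Lockout clip 4 (may be absent), flat on the bench, about 175 g, 154 mm long, 48 mm wide: a red grip block 70 (x) x 26 (y) x 22 mm high with a white label, and before it (+x) a hook of 12 mm steel bar. Point: centre of the block, 11 mm above the underside; z up. Jaw tips lie 119 mm before it, the throat's bottom 56 mm before it.
- clip4_throat (a point): Middle of the throat of clip 4's hook, 82.5 mm before the block's centre along the clip's x, 6 mm above the underside; same axes. The throat is 24 mm wide between the jaws, open to +x but for the gate. With the gate shut, a post's axis can lie up to 21 mm to -x or +x of this point.
- gate4 (a joint): Angle in rad of clip 4's brass gate, hinged at the tip of the +y jaw, closing the mouth 30 mm to +x of the throat point: 0 shut, up to 1.45 swung inwards. It opens inwards only, under 2 to 5 N of push, and springs shut when the post has gone right to the throat's bottom (post axis 12 to 21 mm to -x of the throat point).
- mug_rim (a point): Bystander: blue mug, 80 mm wide, 95 mm high; the point is the centre of its mouth. Leave alone.
- meter: Bystander: yellow multimeter lying flat, 150 x 75 x 35 mm; origin at the centre of its underside. Leave alone.
- stage: Bystander: black micrometer stage, 85 mm square, 70 mm high, with a spindle 70 mm out to its x; origin under its base. Leave alone.
Not all that is in view belongs to the job. There is more than one size of the part that bears stylus_grip; the job needs the smaller. There is more than one size of the part that bears stand_mouth; the job needs the smaller.

How it is judged:
By the outcome, as a careful person would: the job done as asked, in the order asked, and still so for the second after the job is handed in, with the robot touching nothing.
Of clip1, clip2, clip3, clip4 only 3 to 4 are there at a start; the rules pass over those that are not, and their reading is None.
At some moment in a run one of clip1, clip2, clip3, clip4 may be knocked a few centimetres aside while the robot is not near it.
It also fails if it takes over 210 s, if anything falls off the work surface, if the arm or the gripper's body presses on something with over 40 N, if the wrist force passes 120 N, or if a joint passes its speed limit or range.

### The arm

A 6-joint arm with a two-finger parallel gripper is mounted at the origin on the work surface. World frame = base frame: x ahead of the robot, y to its left, z up, the work surface at z = 0. Lengths are in m, angles in rad, forces in N, time in s.
With the tool pointing down it reaches from about 0.3 to 0.875 m from the base axis. Payload 6.4 kg.
Tool frame: the origin (TCP) lies between the finger pads; the fingertips stand 19 mm ahead of it and the grasp point (between the pads) is the TCP (ctrl.tips_ahead is the z of the fingertips in the tool frame, in m); z points along the fingers, y is the line along which they close (so a half turn about z gives the same grasp; the last joint's range is limited). The gripper opens to 85 mm and grips with 20 to 120 N. Pads are 22 mm wide; open, the fingers measure 114 mm over their backs; the gripper's body (76 mm by 85 mm) begins 54 mm behind the grasp point. The pads swing forward as they close: fully open they stand 13 mm farther back than shut.
Start: joints at [1.035, 0.181, 1.607, -0, 1.354, -0.206], TCP at [0.186, 0.544, 0.25] pointing down, gripper open.
Joint ranges: [-2.99, 2.99], [-0.89, 2.07], [0.3, 2.58], [-1.14, 4.28], [0, 2.63], [-3.12, 3.12]. Speed limits (rad/s): [2.57, 2.57, 3.01, 3.14, 3.14, 3.14].

### API

Orientations are given as a unit quaternion [w, x, y, z].
In Python, from bench import readout, vision, ctrl gives the robot as it stands.
- The arm moves only by the tool play_rows, never from a script. Its arguments are lists of equal length, an entry for each row: "xyz": the shift along the tool's x, y, z in mm, a list of three; "rot": the turn, a rotation vector about the tool's x, y, z in rad, a list of three; "grip": the opening, from 0 (shut) to 1 (fully open). In form: {"xyz": [[x, y, z], ...], "rot": [[rx, ry, rz], ...], "grip": [grip, ...]}. A call has exactly 10 rows; each row is the pose to reach, as a shift and turn from the pose commanded when the call began, along the tool's axes at that moment; what a row does not reach only later rows make up. A row lasts 1/8 s, in which the tool goes at most 62.5 mm and 10.7 degrees, less where a joint would pass 70% of its speed; a pose out of reach is approached as far as the arm can. A call with a gripper value outside its range is refused whole. The fingers move at their own pace and stop on an object; the grip force is fixed at half the most. Time passes only in rows, so rows that repeat a pose let the fingers close, or fill a call up. It gives the time, the measured TCP pose, the force, the opening and the grip force at its end, in the units of the state.
- readout.get_obs(): the state, without advancing time (a new reading comes with each control period).
- vision.camera(name): name is "scene" or "side" or "wrist"; returns a dict with "color" (400x640x3 uint8, red, green, blue), "depth" (400x640 float32, m along the optical axis (not along the pixel's ray), 0 where there is no reading), "camera_matrix" (3x3 intrinsics, pixels), "extrinsics" (4x4, takes a point from camera to world coordinates); the wrist camera has in their place "hand_eye" (4x4, takes a point from camera to tool coordinates, whose origin is the TCP and whose axes are the flange's). Camera axes: x right, y down, z forward; pixel columns grow to the right and rows downward; lengths in m; the calibration is good to about 2 mm. A picture is of the moment at which its call begins: read the wrist's pose just before it.
- ctrl.hand_in(): hands the job in; it is judged then, once.
The state is a dict: "time_s": time; "q": joint angles; "dq": joint speeds; "joint_efforts": joint torques, N m; "eef_pos": TCP position; "eef_rot": TCP orientation; "wrist_force": force on the tool from outside, world axes, zero at the start; "torque": the same for the moment, N m; "opening": opening from 0.0 (shut) to 1.0 (fully open); "grasp_force": force on a finger pad.
Only numpy, scipy, OpenCV 4.12 (cv2) and the standard library are available. Lean on these libraries where they do the work, as an engineer would, in place of code of your own. Each camera call takes 0.05 s, during which the arm holds its last target. There are 200 camera calls.

## Working session

There is one attempt and no reset: what is moved stays moved. The work goes in short steps, Python scripts to look and compute and a tool call to move; the robot and the scene stay as the last step left them, time stands still between calls to the robot, and variables do not carry over. Pictures are saved under pics/ and viewed, at most 14 in all, crops included, and the job is handed in when it is done.

Besides the shell and the picture viewer there is one more tool, called after "Call:" by a JSON object that holds its "api" and its "payload", one argument or row to a line. play_rows: Moves the arm, as the interface text tells. Its arguments: {"type":"object","properties":{"xyz":{"type":"array","items":{"type":"array","items":{"type":"number"}}},"rot":{"type":"array","items":{"type":"array","items":{"type":"number"}}},"grip":{"type":"array","items":{"type":"number"}}},"required":["xyz","rot","grip"]}

```bash
mkdir -p pics; ls; cat > h.py <<'E'
import numpy as np, cv2
from bench import readout, vision, ctrl
from scipy.spatial.transform import Rotation as R
def tcp():
    o=readout.get_obs(); w,x,y,z=o['eef_rot']; T=np.eye(4)
    T[:3,:3]=R.from_quat([x,y,z,w]).as_matrix(); T[:3,3]=o['eef_pos']; return T
def snap(n,f=None):
    T=tcp(); c=vision.camera(n)
    c['E']=T@np.array(c['hand_eye']) if n=='wrist' else np.array(c['extrinsics'])
    if f: cv2.imwrite('pics/'+f,c['color'][:,:,::-1])
    return c
def ray(c,u,v,z):
    K=np.array(c['camera_matrix']); d=c['E'][:3,:3]@np.linalg.solve(K,[u,v,1.]); o=c['E'][:3,3]
    return o+d*(z-o[2])/d[2]
def cloud(c):
    K=np.array(c['camera_matrix']); D=c['depth']; v,u=np.indices(D.shape)
    P=np.stack([(u-K[0,2])/K[0,0]*D,(v-K[1,2])/K[1,1]*D,D],-1)
    return P@c['E'][:3,:3].T+c['E'][:3,3]
E
python3 - <<'E'
from h import *
import pickle
print(readout.get_obs())
for n in ['scene','side','wrist']:
    c=snap(n,n+'0.png'); pickle.dump(c,open(n+'0.pkl','wb')); print(n,c['E'].round(3).tolist(),np.array(c['camera_matrix']).tolist())
E
```

```text
pics
{'time_s': 0.0, 'q': array([ 1.03472167e+00,  1.81564945e-01,  1.60803887e+00, -5.22527154e-06,
        1.35379733e+00, -2.06304845e-01]), 'dq': array([-2.79429572e-04, -3.17527096e-04, -1.51906981e-03, -6.63377931e-04,
       -3.20501306e-07, -5.57130494e-04]), 'joint_efforts': array([-1.62450997e-03, -4.44858742e+01, -3.51339912e+01, -4.84224402e-04,
        9.03480104e-03,  1.58589643e-05]), 'eef_pos': array([0.18590742, 0.54355076, 0.24935577]), 'eef_rot': array([-3.25615044e-04,  1.64138175e-01,  9.86436943e-01, -8.43589095e-04]), 'wrist_force': array([-0.34367054, -0.00691245, -0.04017846]), 'torque': array([0.02244426, 0.03419809, 0.0127769 ]), 'grasp_force': 0.0, 'opening': 0.999030548966422}
scene [[0.727, 0.451, -0.518, 1.338], [0.686, -0.468, 0.557, -0.834], [0.008, -0.76, -0.65, 1.019], [0.0, 0.0, 0.0, 1.0]] [[499.4153204965506, 0.0, 316.7618819032911], [0.0, 499.4153204965506, 207.3989319422775], [0.0, 0.0, 1.0]]
side [[-0.734, -0.529, 0.426, 0.13], [-0.679, 0.562, -0.472, 0.488], [0.01, -0.636, -0.772, 0.95], [0.0, 0.0, 0.0, 1.0]] [[411.225937434276, 0.0, 314.58230784939224], [0.0, 411.225937434276, 195.68653885252027], [0.0, 0.0, 1.0]]
wrist [[0.324, 0.895, 0.306, 0.107], [0.946, -0.306, -0.107, 0.572], [-0.002, 0.324, -0.946, 0.373], [0.0, 0.0, 0.0, 1.0]] [[337.19656404920266, 0.0, 317.07426584865186], [0.0, 337.19656404920266, 196.19469381445145], [0.0, 0.0, 1.0]]
```

View pics/scene0.png

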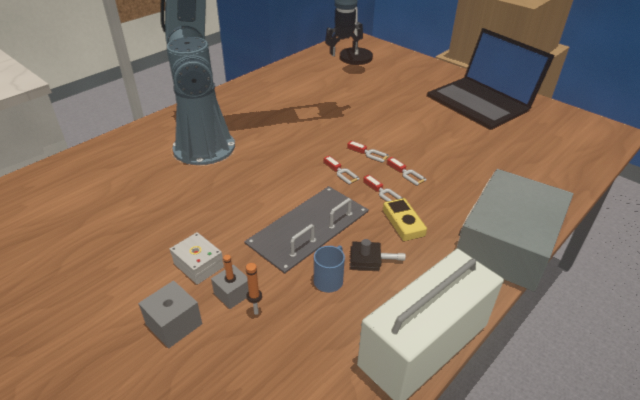

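View pics/side0.png

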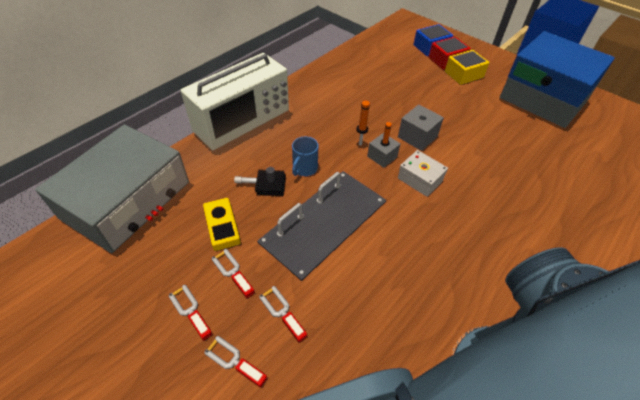

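Scene view: four clips at (357,150), (340,170), (405,170), (382,190); rail at (308,226), with posts; interlock box (196,257); small stylus in the small stand (230,268)/(230,288), large stylus (254,285) and large stand (171,313) as decoys; mug (328,268), meter (405,218), stage (367,255).

```bash
cat > m.py <<'E'
from h import *
import pickle
for n in ['scene','side']:
    c=pickle.load(open(n+'0.pkl','rb')); P=cloud(c); hsv=cv2.cvtColor(c['color'],cv2.COLOR_RGB2HSV); D=c['depth']>0
    H,S,V=[hsv[...,i].astype(int) for i in range(3)]
    red=((H<6)|(H>172))&(S>170)&(V>80)&D
    inr=(P[...,0]>.15)&(P[...,0]<1)&(abs(P[...,1])<.8)
    print(n,'red')
    k,l,st,ce=cv2.connectedComponentsWithStats((red&inr).astype(np.uint8),connectivity=8)
    for i in range(1,k):
        if st[i,4]>8:
            p=P[l==i]; print(ce[i].round(),st[i,4],p.mean(0).round(4),np.percentile(p[:,2],[5,95]).round(3))
    # red + white hull: closed mask
    m=cv2.morphologyEx((red&inr).astype(np.uint8),cv2.MORPH_CLOSE,np.ones((7,7)))
    k,l,st,ce=cv2.connectedComponentsWithStats(m)
    for i in range(1,k):
        if st[i,4]>60:
            p=P[(l==i)&(P[...,2]>.016)&(P[...,2]<.03)]
            if len(p)<20: continue
            r=cv2.minAreaRect(p[:,:2].astype(np.float32)*1000); print(' blk',np.round(r[0]),np.round(r[1]),round(r[2],1))
    for nm,mk in [('brass',(H>14)&(H<28)&(S>130)&(V>120)),('orange',(H>5)&(H<14)&(S>200)&(V>150)&(P[...,2]>.05))]:
        k,l,st,ce=cv2.connectedComponentsWithStats((mk&inr&D&(P[...,2]>.004)).astype(np.uint8),connectivity=8)
        for i in range(1,k):
            if st[i,4]>12:
                p=P[l==i]; print(nm,ce[i].round(),st[i,4],p.mean(0).round(4),np.percentile(p[:,2],[5,95]).round(3),p[p[:,2]>p[:,2].max()-.004].mean(0).round(4))
    # tall clusters on ortho height map
    for lo,hi in [(.052,.064),(.064,.078)]:
        mk=(P[...,2]>lo)&(P[...,2]<hi)&inr&D&(P[...,0]>.25)
        k,l,st,ce=cv2.connectedComponentsWithStats(mk.astype(np.uint8),connectivity=8)
        for i in range(1,k):
            if st[i,4]>12:
                p=P[l==i]; r=cv2.minAreaRect(p[:,:2].astype(np.float32)*1000); print('tall',lo,ce[i].round(),st[i,4],np.round(r[0]),np.round(r[1]),round(r[2],1))
E
python3 m.py
```

```text
scene red
[355. 148.] 46 [0.4124 0.3614 0.016 ] [0.008 0.023]
[331. 164.] 39 [0.4198 0.2236 0.0176] [0.01  0.023]
[390. 163.] 11 [0.5579 0.3732 0.0165] [0.011 0.02 ]
[400. 167.] 16 [0.6021 0.3724 0.0197] [0.015 0.025]
[369. 182.] 10 [0.5778 0.2343 0.0173] [0.01  0.023]
[378. 187.] 12 [0.6133 0.2343 0.018 ] [0.011 0.025]
brass [405. 222.] 849 [0.7831 0.1455 0.0297] [0.009 0.039] [0.775  0.1578 0.0412]
tall 0.052 [195. 252.] 1034 [ 461. -367.] [ 93. 114.] 89.1
tall 0.052 [464. 250.] 47 [977. 136.] [13. 45.] 86.9
tall 0.052 [365. 248.] 32 [782. -43.] [22. 10.] 36.0
tall 0.052 [329. 258.] 79 [ 739. -140.] [63. 24.] 41.2
tall 0.052 [230. 281.] 507 [ 606. -367.] [72. 76.] 87.6
tall 0.052 [328. 275.] 100 [ 771. -182.] [78. 37.] 36.4
tall 0.052 [173. 322.] 178 [ 604. -551.] [136.  69.] 46.5
tall 0.052 [360. 358.] 21 [ 990. -315.] [ 3. 19.] 80.5
tall 0.064 [340. 205.] 80 [627.  32.] [80. 12.] 89.1
tall 0.064 [301. 232.] 95 [ 626. -129.] [12. 86.] 1.1
tall 0.064 [365. 243.] 70 [777. -37.] [25. 28.] 6.1
tall 0.064 [464. 246.] 65 [978. 135.] [44. 12.] 1.5
tall 0.064 [329. 255.] 91 [ 740. -143.] 
[... 2040 characters left out ...]
 112.] 209 [ 988. -193.] [229.  21.] 82.7
tall 0.064 [422. 118.] 14 [ 580. -536.] [17.  7.] 19.2
tall 0.064 [419. 128.] 131 [ 552. -500.] [138.  72.] 45.0
tall 0.064 [362. 130.] 58 [ 694. -357.] [35. 30.] 38.7
tall 0.064 [385. 142.] 38 [ 604. -363.] [25. 25.] 35.8
tall 0.064 [304. 144.] 77 [ 774. -179.] [68. 24.] 43.3
tall 0.064 [294. 156.] 14 [ 766. -122.] [ 4. 27.] 79.8
tall 0.064 [308. 159.] 62 [ 727. -146.] [60. 16.] 65.9
tall 0.064 [294. 165.] 19 [740. -97.] [10. 18.] 22.3
tall 0.064 [137. 210.] 387 [934. 295.] [314.  95.] 83.6
tall 0.064 [270. 170.] 59 [776. -32.] [24. 24.] 41.0
tall 0.064 [328. 180.] 87 [ 624. -121.] [87. 10.] 88.9
tall 0.064 [289. 212.] 109 [626.  39.] [85. 10.] 89.4
```

```bash
python3 - <<'E'
import cv2
a=cv2.imread('pics/scene0.png')[215:350,140:280]; b=cv2.imread('pics/side0.png')[90:200,340:450]
a=cv2.resize(a,(420,405),interpolation=2);b=cv2.resize(b,(380,405),interpolation=2)
cv2.imwrite('pics/crop0.png',cv2.hconcat([a,b]))
E
```

```text
(no output)
```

View pics/crop0.png

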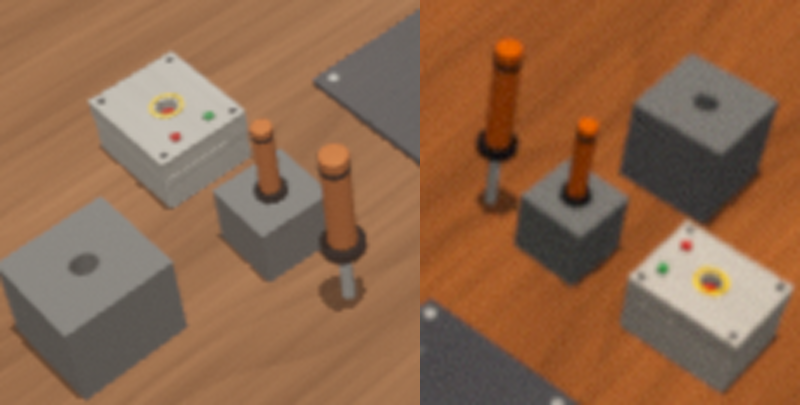

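Candidates: small stylus at scene (230,268), in small stand (230,288) — chosen (handle top z 0.140, stand 72 mm square); decoys: large stylus (254,285, top 0.172) and large stand (171,313, ~100 mm). The crop confirms it.

```bash
cat >> h.py <<'E'
def to(x,y,z,deg=0):
    T=tcp(); G=R.from_euler('z',deg,degrees=True).as_matrix()@np.diag([-1.,1,-1])
    print('shift',(T[:3,:3].T@(np.array([x,y,z])-T[:3,3])*1000).round(1),'rot',R.from_matrix(T[:3,:3].T@G).as_rotvec().round(3))
E
python3 - <<'E'
from h import *
print(ctrl.tips_ahead); to(.606,-.364,.23,0)
E
```

```text
0.019
shift [-691.3 -722.7   20.4] rot [-0.001 -0.    -0.33 ]
```

Call:
{"api": "play_rows", "payload": {
  "xyz": [
    [-691,-723,20],
    [-691,-723,20],
    [-691,-723,20],
    [-691,-723,20],
    [-691,-723,20],
    [-691,-723,20],
    [-691,-723,20],
    [-691,-723,20],
    [-691,-723,20],
    [-691,-723,20]
  ],
  "rot": [
    [0,0,-0.33],
    [0,0,-0.33],
    [0,0,-0.33],
    [0,0,-0.33],
    [0,0,-0.33],
    [0,0,-0.33],
    [0,0,-0.33],
    [0,0,-0.33],
    [0,0,-0.33],
    [0,0,-0.33]
  ],
  "grip": [0.7,0.7,0.7,0.7,0.7,0.7,0.7,0.7,0.7,0.7]
}}

```text
time_s: 1.4
eef_pos: [0.4479, -0.0231, 0.238]
eef_rot: [0.0, 0.0, 1.0, 0.0]
wrist_force: [0.8, 1.0, 0.6]
opening: 0.696
grasp_force: 0.0
```

```bash
python3 - <<'E'
from h import *
to(.606,-.364,.23,0)
E
```

```text
shift [-158.2 -340.8    8. ] rot [ 0.     0.001 -0.   ]
```

Call:
{"api": "play_rows", "payload": {
  "xyz": [
    [-158,-341,8],
    [-158,-341,8],
    [-158,-341,8],
    [-158,-341,8],
    [-158,-341,8],
    [-158,-341,8],
    [-158,-341,8],
    [-158,-341,8],
    [-158,-341,8],
    [-158,-341,8]
  ],
  "rot": [
    [0,0,0],
    [0,0,0],
    [0,0,0],
    [0,0,0],
    [0,0,0],
    [0,0,0],
    [0,0,0],
    [0,0,0],
    [0,0,0],
    [0,0,0]
  ],
  "grip": [0.7,0.7,0.7,0.7,0.7,0.7,0.7,0.7,0.7,0.7]
}}

```text
time_s: 2.65
eef_pos: [0.6057, -0.3608, 0.2309]
eef_rot: [0.0, -0.001, 1.0, -0.0]
wrist_force: [0.1, 0.1, -0.3]
opening: 0.702
grasp_force: 0.0
```

```bash
python3 - <<'E'
from h import *
import pickle
c=snap('wrist','w1.png'); pickle.dump(c,open('w1.pkl','wb')); P=cloud(c)
print(tcp()[:3,3])
hsv=cv2.cvtColor(c['color'],cv2.COLOR_RGB2HSV)
m=(P[...,2]>.13)&(P[...,2]<.145)&(abs(P[...,0]-.606)<.03)&(abs(P[...,1]+.364)<.03)
print(m.sum(),P[m].mean(0),P[m].min(0),P[m].max(0))
m=(P[...,2]>.056)&(P[...,2]<.064)&(abs(P[...,0]-.606)<.05)&(abs(P[...,1]+.364)<.05)
print(m.sum(),cv2.minAreaRect(P[m][:,:2].astype(np.float32)*1000))
E
```

```text
[ 0.60571267 -0.36100734  0.2308966 ]
595 [ 0.6058918  -0.3642258   0.13846227] [ 0.5980811  -0.37314325  0.13003027] [ 0.61623822 -0.35548134  0.1419199 ]
4519 ((607.8986206054688, -364.2126770019531), (70.07079315185547, 70.7177963256836), 87.30351257324219)
```

View pics/w1.png

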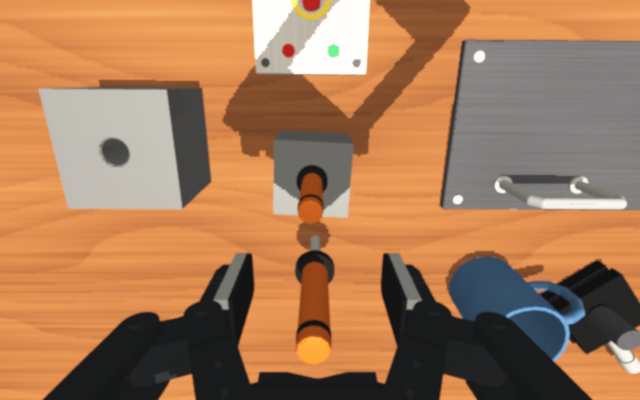

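Call:
{"api": "play_rows", "payload": {
  "xyz": [
    [-1,-3,40],
    [-1,-3,80],
    [-1,-3,125],
    [-1,-3,125],
    [-1,-3,125],
    [-1,-3,125],
    [-1,-3,125],
    [-1,-3,125],
    [-1,-3,125],
    [-1,-3,125]
  ],
  "rot": [
    [0,0,0],
    [0,0,0],
    [0,0,0],
    [0,0,0],
    [0,0,0],
    [0,0,0],
    [0,0,0],
    [0,0,0],
    [0,0,0],
    [0,0,0]
  ],
  "grip": [0.7,0.7,0.7,0.7,0.7,0,0,0,0,0]
}}

```text
time_s: 3.95
eef_pos: [0.6073, -0.3657, 0.1068]
eef_rot: [0.001, -0.0, 1.0, -0.001]
wrist_force: [-0.3, 0.4, 6.6]
opening: 0.193
grasp_force: 58.3
```

```bash
python3 - <<'E'
from h import *
o=readout.get_obs();print(o['eef_pos'],o['opening'],o['grasp_force'],o['wrist_force'],o['torque'])
E
```

```text
[ 0.60728517 -0.36573788  0.10681899] 0.1927867174803829 58.2934033870697 [-0.31970417  0.35222298  6.63333879] [0.10181339 0.04389677 0.02286298]
```

Call:
{"api": "play_rows", "payload": {
  "xyz": [
    [0,0,-20],
    [0,0,-45],
    [0,0,-75],
    [0,0,-100],
    [0,0,-100],
    [0,0,-100],
    [30,0,-100],
    [80,0,-100],
    [120,0,-100],
    [120,0,-100]
  ],
  "rot": [
    [0,0,0],
    [0,0,0],
    [0,0,0],
    [0,0,0],
    [0,0,0],
    [0,0,0],
    [0,0,0],
    [0,0,0],
    [0,0,0],
    [0,0,0]
  ],
  "grip": [0,0,0,0,0,0,0,0,0,0]
}}

```text
time_s: 5.2
eef_pos: [0.4837, -0.3642, 0.203]
eef_rot: [-0.002, 0.001, 1.0, 0.002]
wrist_force: [0.3, 0.8, -0.6]
opening: 0.196
grasp_force: 58.5
```

```bash
python3 - <<'E'
from h import *
import pickle
print(tcp()[:3,3],readout.get_obs()['opening'])
for n in ['wrist','side','scene']:
    c=snap(n,n+'2.png'); pickle.dump(c,open(n+'2.pkl','wb')); P=cloud(c)
    hsv=cv2.cvtColor(c['color'],cv2.COLOR_RGB2HSV).astype(int);H,S,V=[hsv[...,i] for i in range(3)]
    near=(abs(P[...,0]-.461)<.03)&(abs(P[...,1]+.366)<.03)&(P[...,2]<.07)
    y=(H>18)&(H<36)&(S>120)&(V>120)&near
    r=((H<6)|(H>172))&(S>130)&near
    for nm,m in [('yel',y),('red',r)]:
        if m.sum()>5:
            v,u=np.nonzero(m); print(n,nm,m.sum(),u.mean(),v.mean(),P[m].mean(0).round(4),P[m].min(0).round(4),P[m].max(0).round(4))
            print('  mid', ray(c,(u.min()+u.max())/2,(v.min()+v.max())/2,.06 if nm=='yel' else .05).round(4))
E
```

```text
[ 0.48373896 -0.36424927  0.2029693 ] 0.1955700988764122
wrist yel 520 314.34423076923076 161.22115384615384 [ 0.4615 -0.3648  0.0605] [ 0.4464 -0.3804  0.0582] [ 0.4774 -0.3497  0.0627]
  mid [ 0.4617 -0.3651  0.06  ]
wrist red 248 314.1491935483871 158.56451612903226 [ 0.4616 -0.365   0.0496] [ 0.4545 -0.3722  0.0398] [ 0.4692 -0.3584  0.0517]
  mid [ 0.4614 -0.3651  0.05  ]
scene yel 9 195.77777777777777 250.88888888888889 [ 0.4658 -0.3681  0.0619] [ 0.4526 -0.381   0.0584] [ 0.4752 -0.3529  0.0646]
  mid [ 0.4599 -0.3666  0.06  ]
```

View pics/wrist2.png

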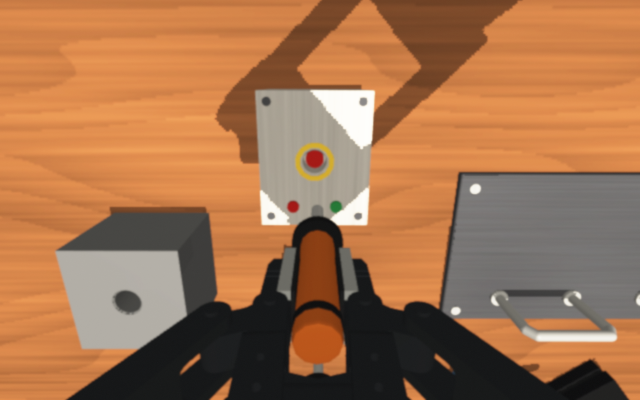

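The wrist view shows the button at (314,160) inside the yellow ring and the held stylus tip at (317,212).

```bash
python3 - <<'E'
from h import *
import pickle
c=pickle.load(open('wrist2.pkl','rb')); print(ray(c,317,212,.1125), ray(c,317,235,.158), ray(c,318,345,.237))
o=readout.get_obs(); print(o['eef_pos']); to(.4615,-.365,.150)
E
```

```text
[ 0.48477383 -0.36280996  0.1125    ] [ 0.48045131 -0.36289796  0.158     ] [ 0.48290706 -0.36274106  0.237     ]
[ 0.48700024 -0.36494566  0.20430124]
shift [25.5 -0.1 54.3] rot [ 0.001 -0.     0.   ]
```

Call:
{"api": "play_rows", "payload": {
  "xyz": [
    [25.5,-0.5,0],
    [25.5,-0.5,0],
    [25.5,-0.5,10],
    [25.5,-0.5,25],
    [25.5,-0.5,40],
    [25.5,-0.5,50],
    [25.5,-0.5,56],
    [25.5,-0.5,60],
    [25.5,-0.5,62],
    [25.5,-0.5,62]
  ],
  "rot": [
    [0,0,0],
    [0,0,0],
    [0,0,0],
    [0,0,0],
    [0,0,0],
    [0,0,0],
    [0,0,0],
    [0,0,0],
    [0,0,0],
    [0,0,0]
  ],
  "grip": [0,0,0,0,0,0,0,0,0,0]
}}

```text
time_s: 6.6
eef_pos: [0.4611, -0.3657, 0.1431]
eef_rot: [0.0, -0.0, 1.0, -0.0]
wrist_force: [1.1, 0.1, -1.3]
opening: 0.192
grasp_force: 58.5
```

Call:
{"api": "play_rows", "payload": {
  "xyz": [
    [0,0,2],
    [0,0,4],
    [0,0,6],
    [0,0,7],
    [0,0,8],
    [0,0,8],
    [0,0,8],
    [0,0,8],
    [0,0,8],
    [0,0,8]
  ],
  "rot": [
    [0,0,0],
    [0,0,0],
    [0,0,0],
    [0,0,0],
    [0,0,0],
    [0,0,0],
    [0,0,0],
    [0,0,0],
    [0,0,0],
    [0,0,0]
  ],
  "grip": [0,0,0,0,0,0,0,0,0,0]
}}

```text
time_s: 7.85
eef_pos: [0.4614, -0.3659, 0.1357]
eef_rot: [0.0, -0.0, 1.0, -0.0]
wrist_force: [-1.1, -0.1, 6.4]
opening: 0.196
grasp_force: 59.2
```

Call:
{"api": "play_rows", "payload": {
  "xyz": [
    [0,0,1],
    [0,0,2],
    [0,0,2],
    [0,0,2],
    [0,0,2],
    [0,0,2],
    [0,0,2],
    [0,0,2],
    [0,0,2],
    [0,0,2]
  ],
  "rot": [
    [0,0,0],
    [0,0,0],
    [0,0,0],
    [0,0,0],
    [0,0,0],
    [0,0,0],
    [0,0,0],
    [0,0,0],
    [0,0,0],
    [0,0,0]
  ],
  "grip": [0,0,0,0,0,0,0,0,0,0]
}}

```text
time_s: 9.1
eef_pos: [0.4618, -0.3662, 0.1354]
eef_rot: [0.001, -0.0, 1.0, -0.001]
wrist_force: [-2.5, 3.1, 15.6]
opening: 0.194
grasp_force: 60.2
```

Call:
{"api": "play_rows", "payload": {
  "xyz": [
    [0,0,-20],
    [0,0,-45],
    [0,0,-68],
    [-40,0,-68],
    [-90,0,-68],
    [-146,0,-68],
    [-146,0,-68],
    [-146,0,-68],
    [-146,0,-68],
    [-146,0,-68]
  ],
  "rot": [
    [0,0,0],
    [0,0,0],
    [0,0,0],
    [0,0,0],
    [0,0,0],
    [0,0,0],
    [0,0,0],
    [0,0,0],
    [0,0,0],
    [0,0,0]
  ],
  "grip": [0,0,0,0,0,0,0,0,0,0]
}}

```text
time_s: 10.35
eef_pos: [0.6062, -0.3659, 0.2015]
eef_rot: [0.0, 0.0, 1.0, -0.0]
wrist_force: [-0.5, -0.1, 0.4]
opening: 0.195
grasp_force: 58.5
```

```bash
python3 - <<'E'
from h import *
import pickle
print(tcp()[:3,3],readout.get_obs()['wrist_force'])
c=snap('wrist','wrist3.png');pickle.dump(c,open('wrist3.pkl','wb'))
to(.6073,-.3657,.1068)
b=c['color'][130:330,220:420,::-1]; cv2.imwrite('pics/w3c.png',cv2.resize(b,(600,600),interpolation=2))
E
```

```text
[ 0.60620017 -0.36589122  0.20148237] [-0.4777594  -0.055149    0.38776777]
shift [-0.9  0.3 94.7] rot [-0.     0.    -0.001]
```

View pics/w3c.png

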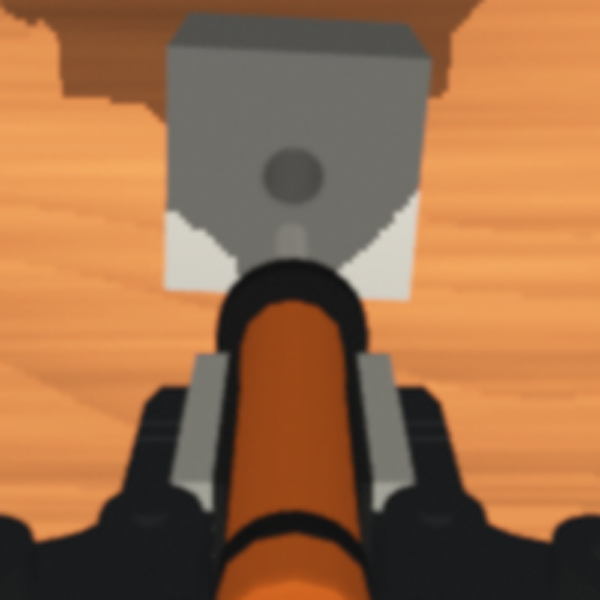

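```bash
python3 - <<'E'
from h import *
import pickle
c=pickle.load(open('wrist3.pkl','rb')); print(ray(c,317.7,188.3,.06), ray(c,317,130+230/3,.1097), readout.get_obs()['eef_pos'])
E
```

```text
[ 0.60680867 -0.3642439   0.06      ] [ 0.60415438 -0.36475524  0.1097    ] [ 0.6063681  -0.36591157  0.2015405 ]
```

Call:
{"api": "play_rows", "payload": {
  "xyz": [
    [-1.5,0.5,20],
    [-1.5,0.5,40],
    [-1.5,0.5,55],
    [-1.5,0.5,68],
    [-1.5,0.5,78],
    [-1.5,0.5,86],
    [-1.5,0.5,91],
    [-1.5,0.5,93],
    [-1.5,0.5,93],
    [-1.5,0.5,93]
  ],
  "rot": [
    [0,0,0],
    [0,0,0],
    [0,0,0],
    [0,0,0],
    [0,0,0],
    [0,0,0],
    [0,0,0],
    [0,0,0],
    [0,0,0],
    [0,0,0]
  ],
  "grip": [0,0,0,0,0,0,0,0,0,0]
}}

```text
time_s: 11.65
eef_pos: [0.6088, -0.3652, 0.1084]
eef_rot: [0.0, -0.0, 1.0, -0.0]
wrist_force: [-1.0, -0.1, -1.6]
opening: 0.195
grasp_force: 58.5
```

Call:
{"api": "play_rows", "payload": {
  "xyz": [
    [0,0,1],
    [0,0,2],
    [0,0,2],
    [0,0,2],
    [0,0,2],
    [0,0,2],
    [0,0,2],
    [0,0,2],
    [0,0,2],
    [0,0,2]
  ],
  "rot": [
    [0,0,0],
    [0,0,0],
    [0,0,0],
    [0,0,0],
    [0,0,0],
    [0,0,0],
    [0,0,0],
    [0,0,0],
    [0,0,0],
    [0,0,0]
  ],
  "grip": [0,0,0,0,0,0,0.7,0.7,0.7,0.7]
}}

```text
time_s: 12.9
eef_pos: [0.6085, -0.365, 0.1056]
eef_rot: [-0.0, -0.0, 1.0, 0.0]
wrist_force: [-0.1, -0.7, 0.0]
opening: 0.699
grasp_force: 0.0
```

Call:
{"api": "play_rows", "payload": {
  "xyz": [
    [0,0,0],
    [0,0,0],
    [0,0,-20],
    [0,0,-60],
    [0,0,-120],
    [0,0,-120],
    [0,0,-120],
    [0,0,-120],
    [0,0,-120],
    [0,0,-120]
  ],
  "rot": [
    [0,0,0],
    [0,0,0],
    [0,0,0],
    [0,0,0],
    [0,0,0],
    [0,0,0],
    [0,0,0],
    [0,0,0],
    [0,0,0],
    [0,0,0]
  ],
  "grip": [0.7,0.7,0.7,0.7,0.7,0.7,0.7,0.7,0.7,0.7]
}}

```text
time_s: 14.15
eef_pos: [0.6082, -0.3648, 0.2248]
eef_rot: [-0.001, -0.0, 1.0, 0.001]
wrist_force: [0.3, -0.3, 0.1]
opening: 0.694
grasp_force: 0.0
```

```bash
python3 - <<'E'
from h import *
import pickle
c=snap('wrist','wrist4.png'); P=cloud(c);pickle.dump(c,open('wrist4.pkl','wb'))
m=(P[...,2]>.137)&(P[...,2]<.15)&(abs(P[...,0]-.606)<.03)&(abs(P[...,1]+.364)<.03)
print(tcp()[:3,3],m.sum(),P[m].mean(0),P[m].max(0), np.median(P[m][:,2]))
to(.583,.249,.2,-8); to(.43,.30,.35,0)
E
```

```text
[ 0.60832904 -0.36485566  0.22509951] 512 [ 0.60834577 -0.36378851  0.13951575] [ 0.61709785 -0.35545845  0.14197812] 0.13956221452066536
shift [ 25.2 613.8  25.6] rot [ 0.001 -0.001  0.14 ]
shift [ 178.4  665.  -124.2] rot [ 0.001 -0.001  0.   ]
```

Call:
{"api": "play_rows", "payload": {
  "xyz": [
    [40,50,-60],
    [148,410,-175],
    [148,410,-175],
    [148,410,-175],
    [148,410,-175],
    [148,410,-175],
    [148,410,-175],
    [148,410,-175],
    [148,410,-175],
    [148,410,-175]
  ],
  "rot": [
    [0,0,0],
    [0,0,0],
    [0,0,0],
    [0,0,0],
    [0,0,0],
    [0,0,0],
    [0,0,0],
    [0,0,0],
    [0,0,0],
    [0,0,0]
  ],
  "grip": [0.7,0.7,0.7,0.7,0.7,0.7,0.7,0.7,0.7,0.7]
}}

```text
time_s: 15.45
eef_pos: [0.4605, 0.0446, 0.4006]
eef_rot: [-0.0, -0.0, 1.0, -0.0]
wrist_force: [-0.8, -0.3, 0.1]
opening: 0.697
grasp_force: 0.0
```

```bash
python3 - <<'E'
from h import *
import pickle
print(tcp()[:3,3]); c=snap('wrist','wrist5.png');pickle.dump(c,open('wrist5.pkl','wb'))
P=cloud(c); hsv=cv2.cvtColor(c['color'],cv2.COLOR_RGB2HSV).astype(int);H,S,V=[hsv[...,i] for i in range(3)]
inr=(P[...,0]>.55)&(P[...,0]<.7)&(P[...,1]<.15)&(c['depth']>0)
for lo,hi in [(.068,.08),(.014,.055)]:
    k,l,st,ce=cv2.connectedComponentsWithStats((inr&(P[...,2]>lo)&(P[...,2]<hi)).astype(np.uint8),connectivity=8)
    for i in range(1,k):
        if st[i,4]>15: p=P[l==i]; print('post',lo,ce[i].round(),st[i,4],p.mean(0).round(4),p.min(0).round(3),p.max(0).round(3))
red=(((H<6)|(H>172))&(S>150)&(P[...,2]<.03)).astype(np.uint8)
m=cv2.morphologyEx(red,cv2.MORPH_CLOSE,np.ones((9,9)))
k,l,st,ce=cv2.connectedComponentsWithStats(m)
for i in range(1,k):
    if st[i,4]>100:
        p=P[(l==i)&(P[...,2]>.016)&(P[...,2]<.03)]; r=cv2.minAreaRect(p[:,:2].astype(np.float32)*1000); print(' blk',ce[i].round(),np.round(r[0],1),np.round(r[1]),round(r[2],1))
E
```

```text
[0.4605039  0.04464623 0.4005731 ]
post 0.068 [ 45. 244.] 86 [ 0.6062 -0.3577  0.0742] [ 0.6   -0.368  0.068] [ 0.616 -0.353  0.08 ]
post 0.068 [206. 255.] 366 [ 0.6251 -0.121   0.0734] [ 0.621 -0.164  0.068] [ 0.631 -0.082  0.077]
post 0.068 [311. 255.] 322 [0.6257 0.0371 0.0735] [ 0.622 -0.005  0.068] [0.631 0.079 0.077]
post 0.068 [ 60. 290.] 216 [ 0.688  -0.3566  0.072 ] [ 0.678 -0.38   0.068] [ 0.7   -0.342  0.08 ]
post 0.014 [ 72. 226.] 1230 [ 0.5955 -0.342   0.0353] [ 0.571 -0.398  0.014] [ 0.645 -0.326  0.055]
post 0.014 [  2. 234.] 70 [ 0.6169 -0.4751  0.0178] [ 0.599 -0.477  0.014] [ 0.628 -0.473  0.024]
post 0.014 [190. 242.] 102 [ 0.6236 -0.1601  0.0332] [ 0.618 -0.17   0.014] [ 0.631 -0.155  0.055]
post 0.014 [239. 242.] 86 [ 0.6235 -0.0808  0.0337] [ 0.62  -0.088  0.014] [ 0.629 -0.076  0.055]
post 0.014 [288. 242.] 76 [ 0.6237 -0.0015  0.0338] [ 0.62  -0.007  0.014] [0.633 0.003 0.055]
post 0.014 [336. 242.] 76 [0.6242 0.0769 0.0331] [0.622 0.07  0.014] [0.633 0.082 0.055]
post 0.014 [ 78. 279.] 110 [ 0.6947 -0.3583  0.0317] [ 0.692 -0.364  0.014] [ 0.7   -0.355  0.049]
 blk [539. 104.] [410.5 374.6] [69. 26.] 9.5
 blk [446. 105.] [414.1 237.5] [25. 69.] 79.8
 blk [524. 209.] [578.  384.5] [25. 69.] 83.0
 blk [439. 212.] [584.6 247.5] [24. 69.] 81.6
```

View pics/wrist5.png

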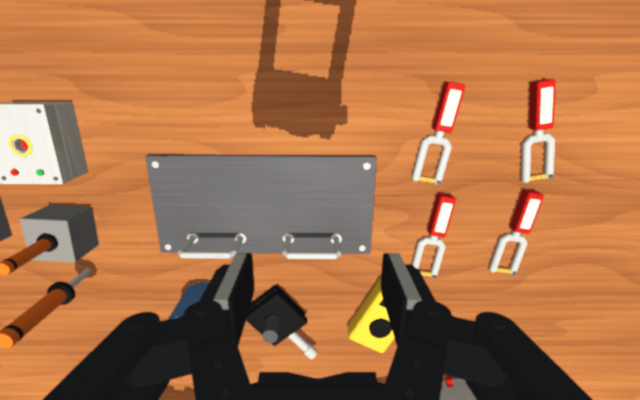

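```bash
python3 - <<'E'
from h import *
to(.584,.248,.1,-8.4); to(.584,.248,.024,-8.4)
E
```

```text
shift [-123.7  203.9  300. ] rot [-0.    -0.001  0.146]
shift [-123.7  203.9  376. ] rot [-0.    -0.001  0.146]
```

Call:
{"api": "play_rows", "payload": {
  "xyz": [
    [-40,65,60],
    [-80,130,120],
    [-123,204,180],
    [-123,204,240],
    [-123,204,300],
    [-123,204,340],
    [-123,204,360],
    [-123,204,374],
    [-123,204,374],
    [-123,204,374]
  ],
  "rot": [
    [0,0,0.05],
    [0,0,0.1],
    [0,0,0.146],
    [0,0,0.146],
    [0,0,0.146],
    [0,0,0.146],
    [0,0,0.146],
    [0,0,0.146],
    [0,0,0.146],
    [0,0,0.146]
  ],
  "grip": [0.6,0.6,0.6,0.6,0.6,0.6,0.6,0.6,0.6,0.6]
}}

```text
time_s: 16.75
eef_pos: [0.5846, 0.2482, 0.0278]
eef_rot: [0.001, 0.073, 0.997, 0.0]
wrist_force: [0.5, -0.2, 0.3]
opening: 0.6
grasp_force: 0.0
```

Call:
{"api": "play_rows", "payload": {
  "xyz": [
    [0,0,0],
    [0,0,0],
    [0,0,0],
    [0,0,0],
    [0,0,0],
    [0,0,0],
    [0,0,-5],
    [0,0,-30],
    [0,0,-80],
    [0,0,-130]
  ],
  "rot": [
    [0,0,0],
    [0,0,0],
    [0,0,0],
    [0,0,0],
    [0,0,0],
    [0,0,0],
    [0,0,0],
    [0,0,0],
    [0,0,0],
    [0,0,0]
  ],
  "grip": [0.6,0,0,0,0,0,0,0,0,0]
}}

```text
time_s: 18.0
eef_pos: [0.5825, 0.2489, 0.1576]
eef_rot: [-0.001, 0.073, 0.997, -0.0]
wrist_force: [-0.1, 0.9, -1.2]
opening: 0.284
grasp_force: 59.7
```

```bash
python3 - <<'E'
from h import *
o=readout.get_obs(); print(o['eef_pos'],o['opening'],o['wrist_force'],o['torque'])
to(.48,-.163,.16,0); to(.48,-.163,.036,0)
E
```

```text
[0.58254316 0.24889766 0.15757691] 0.2842491914293529 [-0.0912314   0.90446418 -1.16246558] [-0.08007724 -0.05374237  0.02001335]
shift [  41.7 -422.4   -2.1] rot [-0.    -0.002 -0.146]
shift [  41.4 -422.3  121.9] rot [-0.    -0.002 -0.146]
```

Call:
{"api": "play_rows", "payload": {
  "xyz": [
    [10,-45,-5],
    [30,-105,-10],
    [42,-165,-10],
    [42,-225,-10],
    [42,-285,-10],
    [42,-345,-10],
    [42,-400,-10],
    [42,-422,-10],
    [42,-422,20],
    [42,-422,60]
  ],
  "rot": [
    [0,0,0],
    [0,0,-0.05],
    [0,0,-0.1],
    [0,0,-0.146],
    [0,0,-0.146],
    [0,0,-0.146],
    [0,0,-0.146],
    [0,0,-0.146],
    [0,0,-0.146],
    [0,0,-0.146]
  ],
  "grip": [0,0,0,0,0,0,0,0,0,0]
}}

```text
time_s: 19.25
eef_pos: [0.4811, -0.1634, 0.0972]
eef_rot: [0.001, 0.0, 1.0, -0.001]
wrist_force: [0.4, 0.5, -2.0]
opening: 0.285
grasp_force: 59.8
```

```bash
python3 - <<'E'
from h import *
import pickle
print(tcp()[:3,3]); c=snap('wrist','wrist6.png');pickle.dump(c,open('wrist6.pkl','wb')); to(.48,-.163,.04)
E
```

```text
[ 0.48111754 -0.16341589  0.09718363]
shift [-3.  -2.2 51.3] rot [ 0.004 -0.006 -0.001]
```

View pics/wrist6.png

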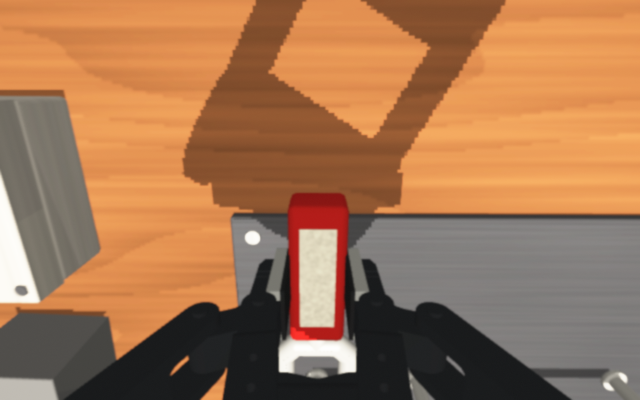

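```bash
cat >> h.py <<'E'
def held(c):
    P=cloud(c); hsv=cv2.cvtColor(c['color'],cv2.COLOR_RGB2HSV).astype(int);H,S,V=[hsv[...,i] for i in range(3)]
    red=(((H<6)|(H>172))&(S>150)&(c['depth']>0)).astype(np.uint8)
    m=cv2.morphologyEx(red,cv2.MORPH_CLOSE,np.ones((25,25)))
    t=c['E']@np.linalg.inv(np.array(c['hand_eye'])); t=t[:3,3]
    ok=(m>0)&(abs(P[...,0]-t[0])<.08)&(abs(P[...,1]-t[1])<.05)
    zt=np.percentile(P[ok][:,2],70); p=P[ok&(abs(P[...,2]-zt)<.004)]
    r=cv2.minAreaRect(p[:,:2].astype(np.float32)*1000); print('held top z',zt.round(4),'tcp',t.round(4),np.round(r[0],1),np.round(r[1]),round(r[2],1))
E
python3 - <<'E'
from h import *
import pickle
c=pickle.load(open('wrist6.pkl','rb')); held(c)
o=readout.get_obs(); print(o['eef_pos'],o['wrist_force'],o['torque'])
to(.48,-.163,.040)
E
```

```text
held top z 0.0903 tcp [ 0.4811 -0.1634  0.0972] [ 481.5 -162.3] [26. 70.] 89.1
[ 0.47728674 -0.16096316  0.09130069] [-4.13930241  0.40532475 -5.10953072] [0.01548226 0.31478162 0.0022254 ]
shift [-3.  -2.2 51.3] rot [ 0.004 -0.006 -0.001]
```

Call:
{"api": "play_rows", "payload": {
  "xyz": [
    [0,1,15],
    [0,1,30],
    [0,1,42],
    [0,1,50],
    [0,1,50],
    [0,1,50],
    [0,1,50],
    [0,1,50],
    [0,1,50],
    [0,1,50]
  ],
  "rot": [
    [0,0,0],
    [0,0,0],
    [0,0,0],
    [0,0,0],
    [0,0,0],
    [0,0,0],
    [0,0,0],
    [0,0,0],
    [0,0,0],
    [0,0,0]
  ],
  "grip": [0,0,0,0,0,0,0,0,0,0]
}}

```text
time_s: 20.55
eef_pos: [0.4806, -0.1614, 0.0469]
eef_rot: [0.0, -0.0, 1.0, -0.0]
wrist_force: [-0.4, -0.2, -0.6]
opening: 0.286
grasp_force: 59.8
```

```bash
python3 - <<'E'
from h import *
o=readout.get_obs(); print(o['eef_pos'],o['wrist_force'])
c=snap('wrist','wrist7.png'); held(c)
for n in ['scene','side']: snap(n,n+'7.png')
a=cv2.imread('pics/scene7.png')[180:310,220:400]; b=cv2.imread('pics/side7.png')[130:290,240:400]
cv2.imwrite('pics/c7.png',cv2.hconcat([cv2.resize(a,(400,400),interpolation=2),cv2.resize(b,(400,400),interpolation=2)]))
E
```

```text
[ 0.48055565 -0.16144408  0.04693156] [-0.41126076 -0.18574585 -0.56799417]
held top z 0.0401 tcp [ 0.4806 -0.1614  0.0469] [ 480.7 -160.3] [26. 69.] 89.5
```

View pics/c7.png

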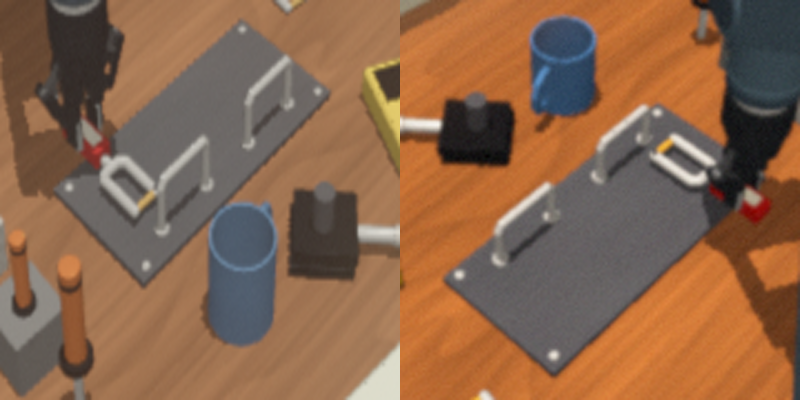

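Call:
{"api": "play_rows", "payload": {
  "xyz": [
    [0,0,4],
    [0,0,6.5],
    [-10,0,6.5],
    [-22,0,6.5],
    [-34,0,6.5],
    [-46,0,6.5],
    [-58,0,6.5],
    [-68,0,6.5],
    [-76,0,6.5],
    [-80,0,6.5]
  ],
  "rot": [
    [0,0,0],
    [0,0,0],
    [0,0,0],
    [0,0,0],
    [0,0,0],
    [0,0,0],
    [0,0,0],
    [0,0,0],
    [0,0,0],
    [0,0,0]
  ],
  "grip": [0,0,0,0,0,0,0,0,0,0]
}}

```text
time_s: 21.95
eef_pos: [0.5614, -0.1617, 0.0406]
eef_rot: [0.0, -0.0, 1.0, -0.0]
wrist_force: [-0.6, 0.4, -1.2]
opening: 0.287
grasp_force: 59.8
```

```bash
python3 - <<'E'
from h import *
o=readout.get_obs(); print(o['eef_pos'],o['wrist_force'])
c=snap('wrist'); held(c)
for n in ['scene','side']: snap(n,n+'8.png')
a=cv2.imread('pics/scene8.png')[220:290,240:330]; b=cv2.imread('pics/side8.png')[160:240,310:400]
cv2.imwrite('pics/c8.png',cv2.hconcat([cv2.resize(a,(400,400),interpolation=2),cv2.resize(b,(400,400),interpolation=2)]))
E
```

```text
[ 0.56139401 -0.16168094  0.0406272 ] [-0.6234142   0.44867231 -1.20715832]
held top z 0.0338 tcp [ 0.5614 -0.1617  0.0406] [ 561.4 -160.5] [26. 70.] 89.5
```

View pics/c8.png

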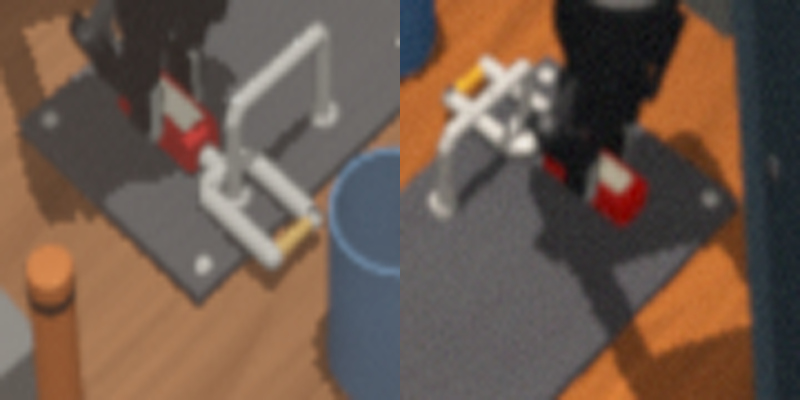

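Gate is shut behind post 4 (scene crop (290,240)) and post sits at throat bottom. Release and go to the next clip.

Call:
{"api": "play_rows", "payload": {
  "xyz": [
    [0,0,1.5],
    [0,0,1.5],
    [0,0,1.5],
    [0,0,1.5],
    [0,0,1.5],
    [0,0,0],
    [0,0,-15],
    [0,0,-50],
    [0,0,-100],
    [0,0,-160]
  ],
  "rot": [
    [0,0,0],
    [0,0,0],
    [0,0,0],
    [0,0,0],
    [0,0,0],
    [0,0,0],
    [0,0,0],
    [0,0,0],
    [0,0,0],
    [0,0,0]
  ],
  "grip": [0,0.5,0.5,0.5,0.5,0.5,0.5,0.6,0.6,0.6]
}}

```text
time_s: 23.35
eef_pos: [0.5599, -0.1611, 0.2022]
eef_rot: [-0.0, -0.0, 1.0, 0.0]
wrist_force: [1.2, -0.6, 0.0]
opening: 0.599
grasp_force: 0.0
```

Call:
{"api": "play_rows", "payload": {
  "xyz": [
    [20,50,-20],
    [50,105,-40],
    [80,160,-60],
    [110,215,-80],
    [140,270,-80],
    [148,325,-80],
    [148,380,-80],
    [148,400,-80],
    [148,400,-80],
    [148,400,-80]
  ],
  "rot": [
    [0,0,0],
    [0,0,0.05],
    [0,0,0.1],
    [0,0,0.17],
    [0,0,0.17],
    [0,0,0.17],
    [0,0,0.17],
    [0,0,0.17],
    [0,0,0.17],
    [0,0,0.17]
  ],
  "grip": [0.6,0.6,0.6,0.6,0.6,0.6,0.6,0.6,0.6,0.6]
}}

```text
time_s: 24.6
eef_pos: [0.4125, 0.2379, 0.2808]
eef_rot: [0.0, 0.085, 0.996, -0.0]
wrist_force: [0.1, -0.5, 0.4]
opening: 0.599
grasp_force: 0.0
```

```bash
cat >> h.py <<'E'
def clips(c):
    P=cloud(c); hsv=cv2.cvtColor(c['color'],cv2.COLOR_RGB2HSV).astype(int);H,S,V=[hsv[...,i] for i in range(3)]
    red=(((H<6)|(H>172))&(S>150)&(P[...,2]<.06)&(c['depth']>0)).astype(np.uint8)
    m=cv2.morphologyEx(red,cv2.MORPH_CLOSE,np.ones((13,13)))
    k,l,st,ce=cv2.connectedComponentsWithStats(m)
    for i in range(1,k):
        if st[i,4]>100:
            p=P[l==i]; zt=np.percentile(p[:,2],70); p=p[abs(p[:,2]-zt)<.005]
            r=cv2.minAreaRect(p[:,:2].astype(np.float32)*1000); print(' blk',ce[i].round(),'top',zt.round(4),np.round(r[0],1),np.round(r[1]),round(r[2],1))
E
python3 - <<'E'
from h import *
print(tcp()[:3,3]);c=snap('wrist','w9.png'); clips(c)
c=snap('side','s9.png'); clips(c)
E
```

```text
[0.41246522 0.2379383  0.28081004]
 blk [431. 131.] top 0.0216 [410.5 375. ] [69. 25.] 10.1
 blk [317. 153.] top 0.0219 [413.9 237.9] [25. 69.] 80.8
 blk [447. 256.] top 0.0215 [577.6 385.3] [25. 69.] 81.4
 blk [ 46. 311.] top 0.0322 [ 560.7 -158.8] [28. 69.] 89.3
 blk [438.  57.] top 0.0451 [ 768.6 -943.4] [11. 98.] 67.5
 blk [154. 213.] top 0.0365 [919.2 277.7] [19. 50.] 10.5
 blk [200. 325.] top 0.0237 [576.5 386.5] [25. 68.] 82.5
 blk [294. 327.] top 0.0235 [412.2 239.3] [25. 68.] 80.4
 blk [251. 372.] top 0.0236 [409.4 376.1] [69. 25.] 9.1
```

Call:
{"api": "play_rows", "payload": {
  "xyz": [
    [-1,0,60],
    [-1,0,120],
    [-1,0,180],
    [-1,0,225],
    [-1,0,245],
    [-1,0,254],
    [-1,0,254],
    [-1,0,254],
    [-1,0,254],
    [-1,0,254]
  ],
  "rot": [
    [0,0,0],
    [0,0,0],
    [0,0,0],
    [0,0,0],
    [0,0,0],
    [0,0,0],
    [0,0,0],
    [0,0,0],
    [0,0,0],
    [0,0,0]
  ],
  "grip": [0.6,0.6,0.6,0.6,0.6,0.6,0.6,0,0,0]
}}

```text
time_s: 25.95
eef_pos: [0.4147, 0.2387, 0.0279]
eef_rot: [0.001, 0.085, 0.996, 0.0]
wrist_force: [-0.3, -1.0, 5.6]
opening: 0.284
grasp_force: 59.7
```

```bash
python3 - <<'E'
from h import *
o=readout.get_obs(); print(o['eef_pos'],o['wrist_force'],o['opening'],o['grasp_force'])
to(.48,-.082,.17); to(.48,-.082,.047)
E
```

```text
[0.41467459 0.23869509 0.027879  ] [-0.33491268 -0.99822999  5.56983004] 0.28414788948805125 59.7463595867157
shift [-118.9 -304.9 -142.1] rot [ 0.001  0.003 -0.17 ]
shift [-118.6 -305.1  -19.1] rot [ 0.001  0.003 -0.17 ]
```

Call:
{"api": "play_rows", "payload": {
  "xyz": [
    [0,0,-40],
    [0,0,-100],
    [-40,-50,-142],
    [-70,-105,-142],
    [-100,-160,-142],
    [-119,-215,-142],
    [-119,-270,-142],
    [-119,-304,-142],
    [-119,-304,-100],
    [-119,-304,-45]
  ],
  "rot": [
    [0,0,0],
    [0,0,0],
    [0,0,-0.05],
    [0,0,-0.1],
    [0,0,-0.17],
    [0,0,-0.17],
    [0,0,-0.17],
    [0,0,-0.17],
    [0,0,-0.17],
    [0,0,-0.17]
  ],
  "grip": [0,0,0,0,0,0,0,0,0,0]
}}

```text
time_s: 27.2
eef_pos: [0.4811, -0.0828, 0.0724]
eef_rot: [0.003, 0.001, 1.0, -0.001]
wrist_force: [0.9, -0.5, -2.9]
opening: 0.285
grasp_force: 59.5
```

Call:
{"api": "play_rows", "payload": {
  "xyz": [
    [0,0,10],
    [0,0,18],
    [0,0,22],
    [0,0,22],
    [0,0,22],
    [0,0,22],
    [0,0,22],
    [0,0,22],
    [0,0,22],
    [0,0,22]
  ],
  "rot": [
    [0,0,0],
    [0,0,0],
    [0,0,0],
    [0,0,0],
    [0,0,0],
    [0,0,0],
    [0,0,0],
    [0,0,0],
    [0,0,0],
    [0,0,0]
  ],
  "grip": [0,0,0,0,0,0,0,0,0,0]
}}

```text
time_s: 28.45
eef_pos: [0.4793, -0.0813, 0.0493]
eef_rot: [-0.0, -0.0, 1.0, 0.0]
wrist_force: [0.5, -0.6, -0.3]
opening: 0.284
grasp_force: 59.5
```

```bash
python3 - <<'E'
from h import *
o=readout.get_obs(); print(o['eef_pos'],o['wrist_force'],o['opening'])
c=snap('wrist'); held(c); to(.48,-.082,.0405)
E
```

```text
[ 0.47934997 -0.08133024  0.04932959] [ 0.49188863 -0.61870242 -0.27478049] 0.28407120572407846
held top z 0.0432 tcp [ 0.4793 -0.0813  0.0493] [478.1 -80. ] [26. 69.] 89.5
shift [-0.7 -0.7  8.8] rot [ 0. -0.  0.]
```

Call:
{"api": "play_rows", "payload": {
  "xyz": [
    [0,-0.5,5],
    [0,-0.5,9.5],
    [-10,-0.5,9.5],
    [-24,-0.5,9.5],
    [-37,-0.5,9.5],
    [-50,-0.5,9.5],
    [-62,-0.5,9.5],
    [-73,-0.5,9.5],
    [-80,-0.5,9.5],
    [-83,-0.5,9.5]
  ],
  "rot": [
    [0,0,0],
    [0,0,0],
    [0,0,0],
    [0,0,0],
    [0,0,0],
    [0,0,0],
    [0,0,0],
    [0,0,0],
    [0,0,0],
    [0,0,0]
  ],
  "grip": [0,0,0,0,0,0,0,0,0,0]
}}

```text
time_s: 29.75
eef_pos: [0.5631, -0.082, 0.0401]
eef_rot: [0.0, -0.0, 1.0, -0.0]
wrist_force: [-0.7, 0.3, -1.4]
opening: 0.289
grasp_force: 59.5
```

```bash
python3 - <<'E'
from h import *
o=readout.get_obs(); print(o['eef_pos'],o['wrist_force'])
c=snap('wrist'); held(c)
for n in ['scene','side']: snap(n,n+'10.png')
a=cv2.imread('pics/scene10.png')[205:285,245:345]; b=cv2.imread('pics/side10.png')[160:240,300:400]
cv2.imwrite('pics/c10.png',cv2.hconcat([cv2.resize(a,(400,400),interpolation=2),cv2.resize(b,(400,400),interpolation=2)]))
E
```

```text
[ 0.56307691 -0.08203274  0.04005855] [-0.71467041  0.27710793 -1.37951199]
held top z 0.0339 tcp [ 0.5631 -0.082   0.0401] [561.8 -80.7] [26. 69.] 89.4
```

View pics/c10.png

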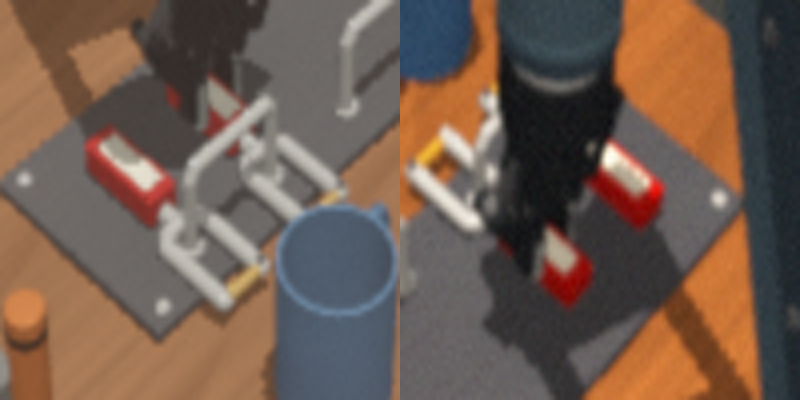

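Gate shut behind post 3 (brass at side crop (430,150)). Releasing, next clip B.

Call:
{"api": "play_rows", "payload": {
  "xyz": [
    [0,0,1.5],
    [0,0,1.5],
    [0,0,1.5],
    [0,0,1.5],
    [0,0,1.5],
    [0,0,0],
    [0,0,-15],
    [0,0,-50],
    [0,0,-100],
    [0,0,-160]
  ],
  "rot": [
    [0,0,0],
    [0,0,0],
    [0,0,0],
    [0,0,0],
    [0,0,0],
    [0,0,0],
    [0,0,0],
    [0,0,0],
    [0,0,0],
    [0,0,0]
  ],
  "grip": [0,0.5,0.5,0.5,0.5,0.5,0.5,0.6,0.6,0.6]
}}

```text
time_s: 31.15
eef_pos: [0.5617, -0.0816, 0.2017]
eef_rot: [-0.0, -0.0, 1.0, 0.0]
wrist_force: [0.3, -1.2, 1.0]
opening: 0.602
grasp_force: 0.0
```

Call:
{"api": "play_rows", "payload": {
  "xyz": [
    [0,50,-20],
    [0,105,-40],
    [-14,160,-60],
    [-14,215,-80],
    [-14,270,-80],
    [-14,325,-80],
    [-14,380,-80],
    [-14,435,-80],
    [-14,467,-80],
    [-14,467,-80]
  ],
  "rot": [
    [0,0,0],
    [0,0,0.05],
    [0,0,0.1],
    [0,0,0.14],
    [0,0,0.14],
    [0,0,0.14],
    [0,0,0.14],
    [0,0,0.14],
    [0,0,0.14],
    [0,0,0.14]
  ],
  "grip": [0.6,0.6,0.6,0.6,0.6,0.6,0.6,0.6,0.6,0.6]
}}

```text
time_s: 32.4
eef_pos: [0.5754, 0.3876, 0.2806]
eef_rot: [0.0, 0.068, 0.998, 0.0]
wrist_force: [-0.2, -1.8, -0.6]
opening: 0.601
grasp_force: 0.0
```

```bash
python3 - <<'E'
from h import *
print(tcp()[:3,3]);c=snap('wrist','w11.png'); clips(c); to(.5775,.3855,.0275,-8)
E
```

```text
[0.57535105 0.38756701 0.28062113]
 blk [288.  22.] top 0.0218 [426.9 378.4] [38. 26.] 9.1
 blk [315. 155.] top 0.0219 [578.9 386.2] [25. 69.] 82.7
shift [-1.60e+00 -2.00e-01  2.53e+02] rot [-0.     0.     0.002]
```

Call:
{"api": "play_rows", "payload": {
  "xyz": [
    [-2,0,60],
    [-2,0,120],
    [-2,0,180],
    [-2,0,225],
    [-2,0,245],
    [-2,0,254],
    [-2,0,254],
    [-2,0,254],
    [-2,0,254],
    [-2,0,254]
  ],
  "rot": [
    [0,0,0],
    [0,0,0],
    [0,0,0],
    [0,0,0],
    [0,0,0],
    [0,0,0],
    [0,0,0],
    [0,0,0],
    [0,0,0],
    [0,0,0]
  ],
  "grip": [0.6,0.6,0.6,0.6,0.6,0.6,0.6,0,0,0]
}}

```text
time_s: 33.7
eef_pos: [0.5797, 0.3857, 0.0284]
eef_rot: [0.002, 0.07, 0.998, 0.001]
wrist_force: [-1.0, -0.9, 6.5]
opening: 0.288
grasp_force: 61.7
```

```bash
python3 - <<'E'
from h import *
o=readout.get_obs(); print(o['eef_pos'],o['wrist_force'],o['opening'],o['grasp_force'])
to(.48,-.002,.17)
E
```

```text
[0.57965899 0.38570385 0.02838436] [-1.0377037  -0.88083961  6.5345037 ] 0.2875544269361749 61.670998334884644
shift [  44.3 -397.5 -142.5] rot [ 0.002  0.003 -0.14 ]
```

Call:
{"api": "play_rows", "payload": {
  "xyz": [
    [0,0,-40],
    [0,0,-100],
    [15,-45,-142],
    [30,-100,-142],
    [44,-160,-142],
    [44,-220,-142],
    [44,-280,-142],
    [44,-340,-142],
    [44,-397,-142],
    [44,-397,-142]
  ],
  "rot": [
    [0,0,0],
    [0,0,0],
    [0,0,-0.05],
    [0,0,-0.1],
    [0,0,-0.14],
    [0,0,-0.14],
    [0,0,-0.14],
    [0,0,-0.14],
    [0,0,-0.14],
    [0,0,-0.14]
  ],
  "grip": [0,0,0,0,0,0,0,0,0,0]
}}

```text
time_s: 34.95
eef_pos: [0.4791, -0.0055, 0.1684]
eef_rot: [0.0, 0.003, 1.0, -0.001]
wrist_force: [-0.4, -0.0, -2.8]
opening: 0.283
grasp_force: 60.8
```

Call:
{"api": "play_rows", "payload": {
  "xyz": [
    [0,0,20],
    [0,0,60],
    [0,0,100],
    [0,0,115],
    [0,0,120],
    [0,0,120],
    [0,0,120],
    [0,0,120],
    [0,0,120],
    [0,0,120]
  ],
  "rot": [
    [0,0,0],
    [0,0,0],
    [0,0,0],
    [0,0,0],
    [0,0,0],
    [0,0,0],
    [0,0,0],
    [0,0,0],
    [0,0,0],
    [0,0,0]
  ],
  "grip": [0,0,0,0,0,0,0,0,0,0]
}}

```text
time_s: 36.2
eef_pos: [0.4794, -0.0022, 0.0481]
eef_rot: [0.0, -0.0, 1.0, -0.0]
wrist_force: [0.1, 0.1, -3.2]
opening: 0.286
grasp_force: 60.7
```

```bash
python3 - <<'E'
from h import *
o=readout.get_obs(); print(o['eef_pos'],o['wrist_force'],o['opening'])
c=snap('wrist'); held(c); to(.48,-.002,.0405)
E
```

```text
[ 0.47944535 -0.00215928  0.04805061] [ 0.06970749  0.13668142 -3.1808776 ] 0.2857552575988261
held top z 0.0415 tcp [ 0.4794 -0.0022  0.0481] [477.5  -1. ] [26. 69.] 89.5
shift [-0.6  0.1  7.5] rot [-0.  0.  0.]
```

Underside is about 9.5 mm above the plate top; lower 8, push 83.5.

Call:
{"api": "play_rows", "payload": {
  "xyz": [
    [0,0,4],
    [0,0,8],
    [-10,0,8],
    [-24,0,8],
    [-37,0,8],
    [-50,0,8],
    [-62,0,8],
    [-73,0,8],
    [-80,0,8],
    [-83.5,0,8]
  ],
  "rot": [
    [0,0,0],
    [0,0,0],
    [0,0,0],
    [0,0,0],
    [0,0,0],
    [0,0,0],
    [0,0,0],
    [0,0,0],
    [0,0,0],
    [0,0,0]
  ],
  "grip": [0,0,0,0,0,0,0,0,0,0]
}}

```text
time_s: 37.5
eef_pos: [0.5636, -0.0023, 0.0401]
eef_rot: [0.0, -0.0, 1.0, -0.0]
wrist_force: [-0.4, 0.1, -2.3]
opening: 0.288
grasp_force: 60.8
```

```bash
python3 - <<'E'
from h import *
o=readout.get_obs(); print(o['eef_pos'],o['wrist_force'])
c=snap('wrist'); held(c)
for n in ['scene','side']: snap(n,n+'12.png')
a=cv2.imread('pics/scene12.png')[185:285,250:380]; b=cv2.imread('pics/side12.png')[160:260,270:400]
cv2.imwrite('pics/c12.png',cv2.hconcat([cv2.resize(a,(400,308),interpolation=2),cv2.resize(b,(400,308),interpolation=2)]))
E
```

```text
[ 0.56360421 -0.0022836   0.0400592 ] [-0.3562148   0.07132914 -2.3477109 ]
held top z 0.0335 tcp [ 0.5636 -0.0023  0.0401] [561.5  -1.1] [26. 69.] 89.5
```

View pics/c12.png

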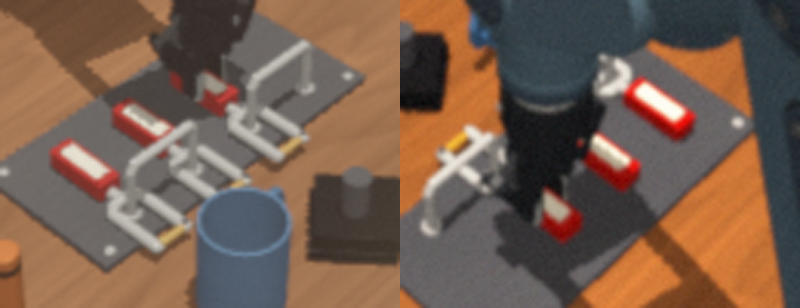

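Third gate shut at post 2 (scene crop (292,147)). Release; go to clip D.

Call:
{"api": "play_rows", "payload": {
  "xyz": [
    [0,0,1.5],
    [0,0,1.5],
    [0,0,1.5],
    [0,0,1.5],
    [0,0,1.5],
    [0,0,0],
    [0,0,-15],
    [0,0,-50],
    [0,0,-100],
    [0,0,-160]
  ],
  "rot": [
    [0,0,0],
    [0,0,0],
    [0,0,0],
    [0,0,0],
    [0,0,0],
    [0,0,0],
    [0,0,0],
    [0,0,0],
    [0,0,0],
    [0,0,0]
  ],
  "grip": [0,0.5,0.5,0.5,0.5,0.5,0.5,0.6,0.6,0.6]
}}

```text
time_s: 38.9
eef_pos: [0.5622, -0.002, 0.2017]
eef_rot: [-0.001, -0.0, 1.0, 0.0]
wrist_force: [0.6, -0.3, 0.1]
opening: 0.594
grasp_force: 0.0
```

Call:
{"api": "play_rows", "payload": {
  "xyz": [
    [20,50,-20],
    [50,105,-40],
    [80,160,-60],
    [110,215,-80],
    [140,270,-80],
    [153,325,-80],
    [153,377,-80],
    [153,377,-80],
    [153,377,-80],
    [153,377,-80]
  ],
  "rot": [
    [0,0,0],
    [0,0,-0.05],
    [0,0,-0.1],
    [0,0,-0.17],
    [0,0,-0.17],
    [0,0,-0.17],
    [0,0,-0.17],
    [0,0,-0.17],
    [0,0,-0.17],
    [0,0,-0.17]
  ],
  "grip": [0.6,0.6,0.6,0.6,0.6,0.6,0.6,0.6,0.6,0.6]
}}

```text
time_s: 40.15
eef_pos: [0.4101, 0.3738, 0.2803]
eef_rot: [0.0, -0.084, 0.996, -0.0]
wrist_force: [0.0, 0.3, -0.8]
opening: 0.602
grasp_force: 0.0
```

```bash
python3 - <<'E'
from h import *
print(tcp()[:3,3]);c=snap('wrist','w13.png'); clips(c); to(.4105,.3755,.0275,9.7)
E
```

```text
[0.41009438 0.37382533 0.28026506]
 blk [318. 152.] top 0.0219 [410.1 375.1] [68. 25.] 10.2
 blk [  6. 227.] top 0.0272 [561.   11.3] [ 7. 68.] 89.4
shift [ -0.5   1.7 252.8] rot [-0.     0.    -0.001]
```

Call:
{"api": "play_rows", "payload": {
  "xyz": [
    [0,1.5,60],
    [0,1.5,120],
    [0,1.5,180],
    [0,1.5,225],
    [0,1.5,245],
    [0,1.5,253],
    [0,1.5,253],
    [0,1.5,253],
    [0,1.5,253],
    [0,1.5,253]
  ],
  "rot": [
    [0,0,0],
    [0,0,0],
    [0,0,0],
    [0,0,0],
    [0,0,0],
    [0,0,0],
    [0,0,0],
    [0,0,0],
    [0,0,0],
    [0,0,0]
  ],
  "grip": [0.6,0.6,0.6,0.6,0.6,0.6,0.6,0,0,0]
}}

```text
time_s: 41.45
eef_pos: [0.4108, 0.377, 0.0287]
eef_rot: [0.001, -0.085, 0.996, 0.001]
wrist_force: [-0.0, -1.2, 5.4]
opening: 0.285
grasp_force: 59.9
```

```bash
python3 - <<'E'
from h import *
o=readout.get_obs(); print(o['eef_pos'],o['wrist_force'],o['opening'],o['grasp_force'])
to(.48,.078,.17)
E
```

```text
[0.41075397 0.37703051 0.02865841] [-0.03947688 -1.20836803  5.43190973] 0.28546034626983197 59.88921046257019
shift [ -18.  -306.3 -141.6] rot [0.001 0.003 0.17 ]
```

Call:
{"api": "play_rows", "payload": {
  "xyz": [
    [0,0,-40],
    [0,0,-100],
    [-5,-45,-142],
    [-10,-100,-142],
    [-18,-160,-142],
    [-18,-220,-142],
    [-18,-280,-142],
    [-18,-306,-142],
    [-18,-306,-142],
    [-18,-306,-142]
  ],
  "rot": [
    [0,0,0],
    [0,0,0],
    [0,0,0.05],
    [0,0,0.1],
    [0,0,0.17],
    [0,0,0.17],
    [0,0,0.17],
    [0,0,0.17],
    [0,0,0.17],
    [0,0,0.17]
  ],
  "grip": [0,0,0,0,0,0,0,0,0,0]
}}

```text
time_s: 42.7
eef_pos: [0.4788, 0.0784, 0.1689]
eef_rot: [-0.0, -0.0, 1.0, 0.0]
wrist_force: [0.1, 1.1, -1.9]
opening: 0.281
grasp_force: 59.6
```

Call:
{"api": "play_rows", "payload": {
  "xyz": [
    [0,0,20],
    [0,0,60],
    [0,0,100],
    [0,0,115],
    [0,0,120],
    [0,0,120],
    [0,0,120],
    [0,0,120],
    [0,0,120],
    [0,0,120]
  ],
  "rot": [
    [0,0,0],
    [0,0,0],
    [0,0,0],
    [0,0,0],
    [0,0,0],
    [0,0,0],
    [0,0,0],
    [0,0,0],
    [0,0,0],
    [0,0,0]
  ],
  "grip": [0,0,0,0,0,0,0,0,0,0]
}}

```text
time_s: 43.95
eef_pos: [0.4792, 0.0778, 0.0491]
eef_rot: [0.0, -0.0, 1.0, -0.0]
wrist_force: [0.4, -0.4, -2.4]
opening: 0.286
grasp_force: 59.5
```

```bash
python3 - <<'E'
from h import *
o=readout.get_obs(); print(o['eef_pos'],o['wrist_force'],o['opening'])
c=snap('wrist'); held(c); to(.48,.078,.0405)
E
```

```text
[0.47920203 0.07777914 0.04905898] [ 0.37287243 -0.36392342 -2.40289926] 0.28594013148206987
held top z 0.0422 tcp [0.4792 0.0778 0.0491] [478.1  79. ] [26. 70.] 89.4
shift [-0.9  0.2  8.5] rot [-0.  0.  0.]
```

Call:
{"api": "play_rows", "payload": {
  "xyz": [
    [0,0,4],
    [0,0,8.5],
    [-10,0,8.5],
    [-24,0,8.5],
    [-37,0,8.5],
    [-50,0,8.5],
    [-62,0,8.5],
    [-73,0,8.5],
    [-80,0,8.5],
    [-83,0,8.5]
  ],
  "rot": [
    [0,0,0],
    [0,0,0],
    [0,0,0],
    [0,0,0],
    [0,0,0],
    [0,0,0],
    [0,0,0],
    [0,0,0],
    [0,0,0],
    [0,0,0]
  ],
  "grip": [0,0,0,0,0,0,0,0,0,0]
}}

```text
time_s: 45.25
eef_pos: [0.5628, 0.0777, 0.0406]
eef_rot: [0.0, -0.0, 1.0, -0.0]
wrist_force: [0.2, 0.2, -1.7]
opening: 0.288
grasp_force: 59.6
```

Call:
{"api": "play_rows", "payload": {
  "xyz": [
    [0,0,0],
    [0,0,1.5],
    [0,0,1.5],
    [0,0,1.5],
    [0,0,1.5],
    [0,0,0],
    [0,0,-15],
    [0,0,-50],
    [0,0,-100],
    [0,0,-160]
  ],
  "rot": [
    [0,0,0],
    [0,0,0],
    [0,0,0],
    [0,0,0],
    [0,0,0],
    [0,0,0],
    [0,0,0],
    [0,0,0],
    [0,0,0],
    [0,0,0]
  ],
  "grip": [0,0,0.5,0.5,0.5,0.5,0.5,0.6,0.6,0.6]
}}

```text
time_s: 46.5
eef_pos: [0.5614, 0.0779, 0.2022]
eef_rot: [-0.001, -0.0, 1.0, 0.0]
wrist_force: [1.4, -0.1, 0.2]
opening: 0.597
grasp_force: 0.0
```

Call:
{"api": "play_rows", "payload": {
  "xyz": [
    [40,30,-40],
    [80,60,-80],
    [120,110,-120],
    [160,160,-160],
    [160,200,-160],
    [160,200,-160],
    [160,200,-160],
    [160,200,-160],
    [160,200,-160],
    [160,200,-160]
  ],
  "rot": [
    [0,0,0],
    [0,0,0],
    [0,0,0],
    [0,0,0],
    [0,0,0],
    [0,0,0],
    [0,0,0],
    [0,0,0],
    [0,0,0],
    [0,0,0]
  ],
  "grip": [0.6,0.6,0.6,0.6,0.6,0.6,0.6,0.6,0.6,0.6]
}}

```text
time_s: 47.75
eef_pos: [0.4024, 0.2771, 0.3601]
eef_rot: [-0.0, 0.001, 1.0, -0.0]
wrist_force: [-0.0, -0.6, -0.2]
opening: 0.597
grasp_force: 0.0
```

```bash
python3 - <<'E'
from h import *
c=snap('wrist'); clips(c)
for n in ['scene','side']: c=snap(n,n+'14.png'); print(n); clips(c)
a=cv2.imread('pics/scene14.png')[170:310,210:390]; b=cv2.imread('pics/side14.png')[130:270,240:420]
cv2.imwrite('pics/c14.png',cv2.hconcat([cv2.resize(a,(400,311),interpolation=2),cv2.resize(b,(400,311),interpolation=2)]))
E
```

```text
blk [ 30. 248.] top 0.0323 [ 560.7 -158.9] [28. 69.] 88.6
 blk [ 82. 248.] top 0.0324 [560.8 -79.5] [27. 68.] 89.0
 blk [134. 248.] top 0.0324 [560.7   0.7] [26. 69.] 89.9
 blk [187. 248.] top 0.0325 [560.7  80.2] [27. 69.] 89.3
scene
 blk [321. 209.] top 0.0313 [561.2  30.5] [103.  70.] 90.0
 blk [276. 241.] top 0.0322 [ 562.2 -165.7] [26. 68.] 89.6
side
 blk [438.  57.] top 0.0439 [ 768.2 -942.4] [12. 97.] 71.7
 blk [154. 213.] top 0.0363 [919.7 277.3] [18. 50.] 9.9
 blk [317. 230.] top 0.0327 [559.6   1. ] [68. 26.] 0.2
 blk [302. 250.] top 0.0328 [542.7  81.1] [34. 26.] 1.8
```

View pics/c14.png

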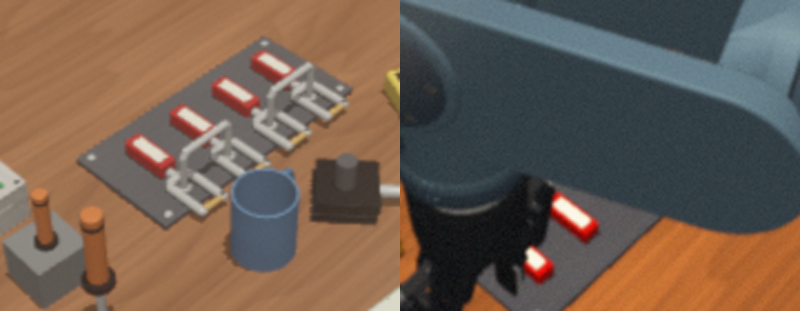

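All four clips are flat on the rail with their blocks at x≈0.561 and tops at 0.032. Their gates are shut in the scene crop at (215,203), (262,165), (300,140) and (340,108). The stylus stands home at (42,215).

```bash
python3 -c "
from h import *
print(ctrl.hand_in())"
```

```text
the job is handed in; nothing more can be done
None
```

I pressed the reset button fully down for over half a second, stood the stylus back home in its stand, then hooked all four red clips onto posts 1–4, lying flat with gates shut, and handed the job in at about 48 s; the hand-in gave no verdict.

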